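# Knock the capped stop pin home

## Task

Pick up the round palm mallet by its handle and use it to knock the stop pin with the broad round cap down until its cap sits fully home on its wooden block. Leave the plain slim pin standing, do not push the capped stop with the gripper itself, and afterwards stand the mallet back on the table on its striking face.

Things in the scene. Friction and masses are not known exactly. Their poses are not given: they have to be found in the camera images.
- mallet_grip (a point): Round wooden palm mallet, 0.35 kg, 120 mm tall, standing upright on its flat striking face: a turned head 68 mm across and 44 mm high with a dark steel band (flat face 62 mm across), and a plain round handle 30 mm in diameter and 76 mm long rising from the middle of the head. This point is on the axis, in the handle, 84 mm above the striking face (36 mm below the handle's end); its z axis points up the handle.
- capped_stop: Light wooden stop block screwed to the table, 70 mm (its x) by 90 mm (its y) and 36 mm high, with a vertical steel pin in its middle that carries a broad round cap 40 mm across and 8 mm thick. Origin: centre of the underside, on the table.
- capped_pin (a joint): How far the capped pin has been driven down, in m: 0 stands fully up (underside of cap 30 mm over the block, top of cap 74 mm over the table), 0.030 is home (cap resting on the block, top 44 mm over the table). At the start it is 0 to 0.008. A sprung catch in the block keeps it at whatever height it is left; driving it takes about 11 N, a little more when fast, and it stops hard at home.
- capped_pin_top (a point): Centre of the top of the round cap of the capped pin.
- slim_stop: A block of the same size and make, also screwed down, whose pin is plain, 12 mm in diameter and without a cap. Origin: centre of the underside, on the table. The two blocks may change places.
- slim_pin (a joint): How far the slim pin has been driven down, in m: 0 fully up (its top 74 mm over the table), 0.030 fully down. It starts at 0 to 0.008 and is to stay as it is.

How it is judged:
By the outcome, as a careful person would: the job done as asked, in the order asked, and still so for the second after the job is handed in, with the robot touching nothing.
It also fails if it takes over 38 s, if anything falls off the work surface, if the arm or the gripper's body presses on something with over 40 N, if the wrist force passes 120 N, or if a joint passes its speed limit or range.

## Robot

A 7-joint arm with a two-finger parallel gripper is mounted at the origin on a cart in front of the work surface, level with it; the furniture and walls round the work are solid. World frame = base frame: x ahead of the robot, y to its left, z up, the work surface at z = 0. Lengths are in m, angles in rad, forces in N, time in s.
With the tool pointing down it reaches from about 0.4 to 0.85 m from the base axis. Payload 4.5 kg.
Tool frame: the origin (TCP) lies on the centre line of the jaws, within the pads' length; the fingertips stand 17 mm ahead of it and the grasp point (between the pads) lies 2 mm behind it (r.tip_reach is the distance from the TCP to the fingertips, in m); z points along the fingers, y is the line along which they close (so a half turn about z gives the same grasp; the last joint's range is limited). The gripper opens to 88 mm and grips with 3 to 60 N. Pads are 18 mm wide; open, the fingers measure 123 mm over their backs; the gripper's body (75 mm by 187 mm) begins 45 mm behind the grasp point.
Start: joints at [-1.272, 0.689, -0.195, 1.565, 0.157, 0.902, -0.215], TCP at [0.164, 0.603, 0.226] pointing down, gripper open.
Joint ranges: [-3.01, 3.01], [-0.46, 2.08], [-1.47, 1.51], [0.13, 2.56], [-1, 4.14], [0.04, 2.09], [-2.66, 2.66]. Speed limits (rad/s): [2.57, 2.57, 3.14, 3.14, 3.14, 3.14, 3.14].

## Interface

Orientations are given as a unit quaternion [x, y, z, w].
In Python, from plant import r gives the robot as it stands.
- The arm moves only by the tool step_arm, never from a script. Its argument "steps" is a list of rows, each a list of 7 numbers: the shift along the tool's x, y, z in cm, then the turn, a rotation vector about the tool's x, y, z in degrees, then the gripper's target within -1 to 1 (shut at 1, half-way at 0, fully open at -1). A call has 1 to 8 rows; each row shifts and turns the commanded pose from where the row before left it, along the tool's axes as they then stand; what a row does not reach is not made up. A row lasts 1/8 s, in which the tool goes at most 62.5 mm and 10.7 degrees, less where a joint would pass 70% of its speed; a pose out of reach is approached as far as the arm can. A call with a gripper value outside its range is refused whole. The fingers move at their own pace and stop on an object; "force" is the grip in N (left out, the last holds). Time passes only in rows, so rows that do not move let the fingers close. It gives the time, the measured TCP pose, the force, the opening and the grip force at its end, in the units of the state.
- r.get_state(): the state, without advancing time (a new reading comes with each control period).
- r.snapshot(name): name is "side" or "top"; returns a dict with "pixels" (420x560x3 uint8, red, green, blue), "fx", "fy", "cx", "cy" (pixels), "cam_to_world" (4x4, takes a point from camera to world coordinates). Camera axes: x right, y down, z forward; pixel columns grow to the right and rows downward; lengths in m; the calibration is good to about 2 mm. A picture is of the moment at which its call begins. There is no depth.
- r.finish_job(): hands the job in; it is judged then, once.
The state is a dict: "clock": time; "q": joint angles; "qd": joint speeds; "joint_torque": joint torques, N m; "tool_pos": TCP position; "eef_rot": TCP orientation; "contact_force": force on the tool from outside, world axes, zero at the start; "moment": the same for the moment, N m; "opening": opening from 0.0 (shut) to 1.0 (fully open); "finger_force": force on a finger pad.
Only numpy, scipy, OpenCV 4.12 (cv2) and the standard library are available. Lean on these libraries where they do the work, as an engineer would, in place of code of your own. Each camera call takes 0.05 s, during which the arm holds its last target. There are 200 camera calls.

## Working session

There is one attempt and no reset: what is moved stays moved. The work goes in short steps, Python scripts to look and compute and a tool call to move; the robot and the scene stay as the last step left them, time stands still between calls to the robot, and variables do not carry over. Pictures are saved under pics/ and viewed, at most 10 in all, crops included, and the job is handed in when it is done.

Besides the shell and the picture viewer there is one more tool, called by a JSON object that holds its "api" and its "payload", one argument or row to a line. step_arm: Moves the arm, as the interface text tells. Its arguments: {"type":"object","properties":{"steps":{"type":"array","items":{"type":"array","items":{"type":"number"}}},"force":{"type":"number"}},"required":["steps"]}

```bash
mkdir -p pics; cat > h.py <<'E'
import numpy as np, cv2
from plant import r
from scipy.spatial.transform import Rotation as R
def snap(n,f):
    s=r.snapshot(n); cv2.imwrite(f'pics/{f}.png',s['pixels'][:,:,::-1]); np.savez(f'{f}.npz',**s); return s
def ray(s,u,v,z):
    T=np.array(s['cam_to_world']); d=T[:3,:3]@[(u-s['cx'])/s['fx'],(v-s['cy'])/s['fy'],1]; o=T[:3,3]
    return o+d*(z-o[2])/d[2]
def proj(s,p):
    T=np.array(s['cam_to_world']); c=T[:3,:3].T@(np.array(p)-T[:3,3]); return s['fx']*c[0]/c[2]+s['cx'],s['fy']*c[1]/c[2]+s['cy']
def st():
    s=r.get_state(); print(s['clock'],np.round(s['tool_pos'],4),np.round(R.from_quat(s['eef_rot']).as_matrix(),3).tolist(),np.round(s['q'],2),np.round(s['contact_force'],1),s['opening'])
E
python3 -c "
from h import *
for n in('top','side'):
    s=snap(n,n+'0'); print(np.round(s['cam_to_world'],3),s['fx'])
st()"
```

```text
[[-0.021 -0.982  0.187  0.347]
 [-1.     0.021 -0.001  0.005]
 [-0.003 -0.187 -0.982  0.927]
 [ 0.     0.     0.     1.   ]] 423.8935049942988
[[ 0.877 -0.278  0.392  0.187]
 [-0.48  -0.542  0.69  -0.597]
 [ 0.021 -0.793 -0.609  0.597]
 [ 0.     0.     0.     1.   ]] 387.7086837599614
0.1 [0.1635 0.6026 0.225 ] [[-0.965, 0.262, -0.0], [0.262, 0.965, -0.002], [-0.0, -0.002, -1.0]] [-1.27  0.69 -0.19  1.57  0.16  0.9  -0.22] [ 0.4 -0.3  0.2] 0.995429035263074
```

View pics/top0.png

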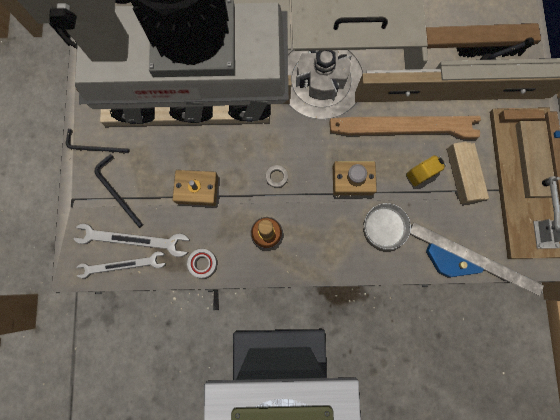

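View pics/side0.png

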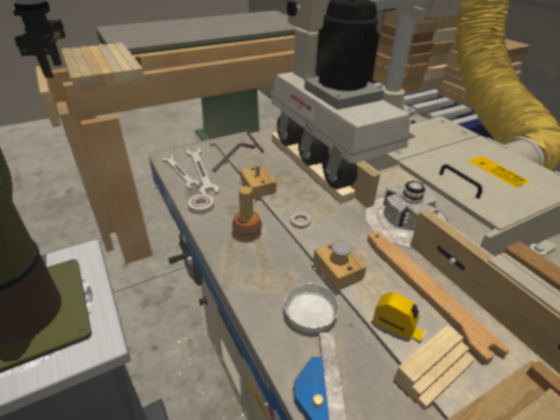

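The top view shows the mallet at about (266,232), the capped stop at (357,175) and the slim stop at (194,186). The side view shows the handle end at (246,190), the cap at (341,250) and the slim pin at (257,170). Next I'll view enlarged crops for precise pixel positions.

```bash
python3 -c "
from h import *
t=cv2.imread('pics/top0.png');s=cv2.imread('pics/side0.png')
c=lambda i,u,v:cv2.resize(i[v-30:v+30,u-40:u+40],(400,300),interpolation=cv2.INTER_CUBIC)
cv2.imwrite('pics/m.png',np.vstack([np.hstack([c(t,266,232),c(t,357,175)]),np.hstack([c(s,246,212),c(s,341,255)])]))"
```

```text
(no output)
```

View pics/m.png

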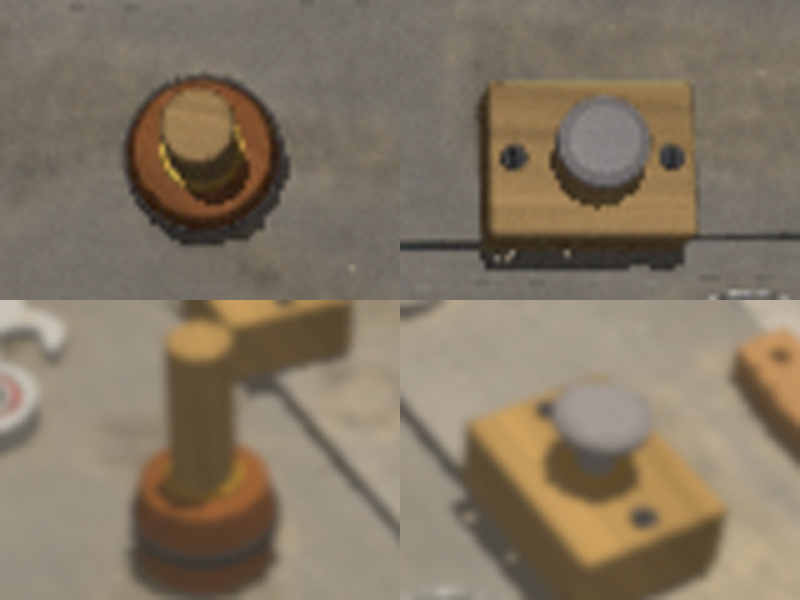

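```bash
python3 -c "
from h import *
t=np.load('top0.npz');s=np.load('side0.npz')
def tri(a,b):
    f=lambda X:np.r_[np.array(proj(t,X))-a,np.array(proj(s,X))-b]
    from scipy.optimize import least_squares
    k=least_squares(f,[.5,0,.1]);return k.x.round(4),k.fun.round(1)
print('handle end',tri((265.6,227),(246,190.4)),ray(t,265.6,227,.12),ray(s,246,190.4,.12))
print('head',ray(t,266.6,232,.035))
print('cap',tri((357.6,172.5),(341.4,248)),ray(t,357.6,172.5,.071),ray(s,341.4,248,.071))
# block corners top at z .036
for c in((317+89/5,145+82/5),(317+293/5,145+82/5),(317+296/5,145+236/5),(317+89/5,145+235/5)):print(ray(t,*c,.036).round(4))
print('slim',ray(t,194,186,.072))
"
```

```text
handle end (array([0.4567, 0.0242, 0.1176]), array([ 0.1, -0.4, -0.4,  0.1])) [0.45567805 0.02438594 0.12      ] [0.45626961 0.0209216  0.12      ]
head [0.45640332 0.02447611 0.035     ]
cap (array([ 0.5749, -0.1699,  0.0618]), array([-0.,  0.,  0., -0.])) [ 0.57255347 -0.16808467  0.071     ] [ 0.56814404 -0.17727279  0.071     ]
[ 0.6078 -0.1269  0.036 ]
[ 0.6059 -0.2158  0.036 ]
[ 0.5372 -0.2126  0.036 ]
[ 0.5396 -0.1237  0.036 ]
slim [0.55089162 0.17241939 0.072     ]
```

The handle end triangulates to z=0.118 against 0.120 expected. The mallet axis is at about (0.456, 0.024). The cap is at about (0.573, -0.169), and the block centre taken from its corners agrees. I'll approach at height.

{"api": "step_arm", "payload": {
  "steps": [
    [-3.1, -3.44, 0, 0, 0, 0, -1],
    [-3.1, -3.44, 0, 0, 0, 0, -1],
    [-3.1, -3.44, 0, 0, 0, 0, -1],
    [-3.1, -3.44, 0, 0, 0, 0, -1],
    [-3.1, -3.44, 0, 0, 0, 0, -1],
    [-3.1, -3.44, 0, 0, 0, 0, -1],
    [-3.1, -3.44, 0, 0, 0, 0, -1],
    [-3.1, -3.44, 0, 0, 0, 0, -1]
  ]
}}

```text
clock: 1.1
tool_pos: [0.3313, 0.2712, 0.2256]
eef_rot: [0.132, 0.991, -0.0, -0.0]
contact_force: [1.1, -0.5, 0.2]
opening: 0.998
finger_force: 0.0
```

{"api": "step_arm", "payload": {
  "steps": [
    [-3.1, -3.44, 0, 0, 0, 0, -1],
    [-3.1, -3.44, 0, 0, 0, 0, -1],
    [-3.1, -3.44, 0, 0, 0, 0, -1],
    [-3.1, -3.44, 0, 0, 0, 0, -1],
    [-3.1, -3.44, 0, 0, 0, 0, -1],
    [-3.1, -3.44, 0, 0, 0, 0, -1],
    [0, 0, 0, 0, 0, 0, -1]
  ]
}}

```text
clock: 1.98
tool_pos: [0.4574, 0.0209, 0.2253]
eef_rot: [0.136, 0.991, -0.001, 0.0]
contact_force: [-0.0, 0.6, -0.3]
opening: 1.0
finger_force: 0.0
```

```bash
cat >> h.py <<'E'
def to(p):
    s=r.get_state(); print('tool cm',(R.from_quat(s['eef_rot']).inv().apply(np.array(p)-s['tool_pos'])*100).round(2))
E
python3 -c "
from h import *
st();snap('top','top1');to((.456,.0235,.082))"
```

```text
1.975 [0.4574 0.0209 0.2253] [[-0.963, 0.269, 0.0], [0.269, 0.963, -0.002], [-0.001, -0.001, -1.0]] [ 0.04  0.49 -0.28  2.05  0.22  0.64  0.91] [-0.   0.6 -0.3] 1.0002974801719768
tool cm [ 0.04  0.   14.34]
```

View pics/top1.png

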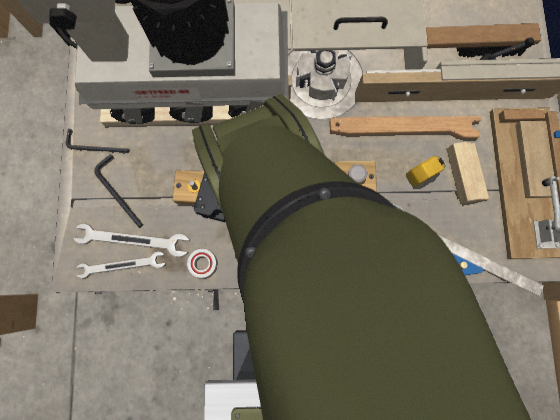

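The top view is now blocked by the forearm, but the capped stop and slim stop are unchanged. The TCP is directly above the mallet. I'll descend and grip.

{"api": "step_arm", "payload": {
  "steps": [
    [0, 0, 3, 0, 0, 0, -1],
    [0, 0, 3, 0, 0, 0, -1],
    [0, 0, 3, 0, 0, 0, -1],
    [0, 0, 2.5, 0, 0, 0, -1],
    [0, 0, 1.8, 0, 0, 0, -1],
    [0, 0, 1, 0, 0, 0, -1],
    [0, 0, 0, 0, 0, 0, -1]
  ]
}}

```text
clock: 2.9
tool_pos: [0.4559, 0.0258, 0.0824]
eef_rot: [0.131, 0.991, 0.0, -0.001]
contact_force: [-0.0, -0.2, 0.7]
opening: 0.997
finger_force: 0.0
```

```bash
python3 -c "
from h import *
st();snap('side','side1');to((.456,.0235,.082))"
```

```text
2.9 [0.4559 0.0258 0.0824] [[-0.966, 0.26, -0.001], [0.26, 0.966, 0.0], [0.001, -0.0, -1.0]] [-0.08  0.75 -0.12  2.18  0.35  0.23  0.79] [-0.  -0.2  0.7] 0.9972228885781712
tool cm [-0.03 -0.21  0.09]
```

View pics/side1.png

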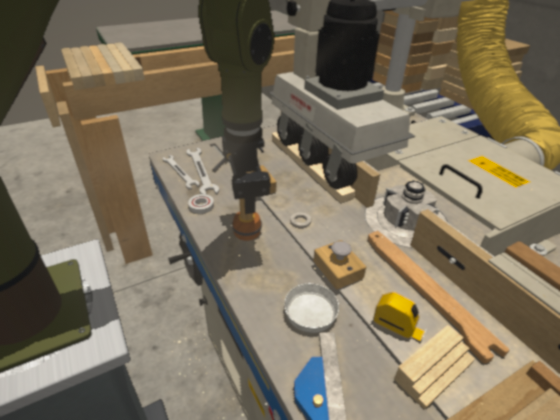

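The side view shows the fingers straddling the handle at about (248,200), with the mallet still upright at (247,225). I'll close the gripper.

{"api": "step_arm", "payload": {
  "steps": [
    [0, -0.2, 0, 0, 0, 0, 1],
    [0, 0, 0, 0, 0, 0, 1],
    [0, 0, 0, 0, 0, 0, 1],
    [0, 0, 0, 0, 0, 0, 1],
    [0, 0, 0, 0, 0, 0, 1],
    [0, 0, 0, 0, 0, 0, 1]
  ],
  "force": 55
}}

```text
clock: 3.7
tool_pos: [0.456, 0.0231, 0.0827]
eef_rot: [0.132, 0.991, 0.0, 0.0]
contact_force: [-0.1, 1.4, 1.1]
opening: 0.341
finger_force: 0.7
```

{"api": "step_arm", "payload": {
  "steps": [
    [0, 0, 0, 0, 0, 0, 1],
    [0, 0, 0, 0, 0, 0, 1],
    [0, 0, 0, 0, 0, 0, 1],
    [0, 0, -1, 0, 0, 0, 1],
    [0, 0, -2.5, 0, 0, 0, 1],
    [0, 0, -2.5, 0, 0, 0, 1],
    [0, 0, -2, 0, 0, 0, 1],
    [0, 0, 0, 0, 0, 0, 1]
  ]
}}

```text
clock: 4.7
tool_pos: [0.4562, 0.0224, 0.1639]
eef_rot: [0.133, 0.991, 0.0, 0.001]
contact_force: [-0.3, 0.6, -3.4]
opening: 0.323
finger_force: 55.0
```

```bash
python3 -c "
from h import *
st();to((.573,-.169,.163))"
```

```text
4.7 [0.4562 0.0224 0.1639] [[-0.965, 0.263, 0.002], [0.263, 0.965, -0.0], [-0.002, 0.0, -1.0]] [-0.    0.59 -0.23  2.12  0.29  0.46  0.85] [-0.3  0.6 -3.4] 0.32253448400853735
tool cm [-16.29 -15.4    0.12]
```

The mallet is gripped at 55 N with a 28–30 mm opening, and it lifted with the arm (about 3.4 N of weight). Next I'll move over the cap.

{"api": "step_arm", "payload": {
  "steps": [
    [-2, -1.9, -1, 0, 0, 0, 1],
    [-2.7, -2.6, -1, 0, 0, 0, 1],
    [-2.7, -2.6, 0, 0, 0, 0, 1],
    [-2.7, -2.6, 0, 0, 0, 0, 1],
    [-2.7, -2.6, 0, 0, 0, 0, 1],
    [-2, -1.8, 0, 0, 0, 0, 1],
    [-1.5, -1.3, 0, 0, 0, 0, 1],
    [0, 0, 0, 0, 0, 0, 1]
  ]
}}

```text
clock: 5.7
tool_pos: [0.572, -0.1702, 0.1811]
eef_rot: [0.134, 0.991, -0.0, -0.001]
contact_force: [0.2, 0.7, -3.3]
opening: 0.326
finger_force: 55.0
```

```bash
python3 -c "
from h import *
st();snap('side','side2');to((.573,-.169,.163))"
```

```text
5.7 [ 0.572  -0.1702  0.1811] [[-0.964, 0.265, -0.002], [0.265, 0.964, -0.001], [0.002, -0.001, -1.0]] [ 0.39  0.72 -0.31  1.69  0.29  0.78  1.25] [ 0.2  0.7 -3.3] 0.32572236166726315
tool cm [-0.16 -0.01  1.83]
```

View pics/side2.png

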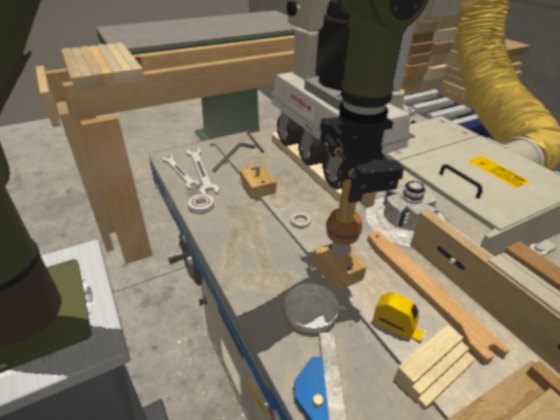

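The side view shows the mallet upright at (344,225), directly over the cap at (342,250). I'll drive it down.

{"api": "step_arm", "payload": {
  "steps": [
    [-0.1, 0, 1, 0, 0, 0, 1],
    [0, 0, 1, 0, 0, 0, 1],
    [0, 0, 1, 0, 0, 0, 1],
    [0, 0, 1, 0, 0, 0, 1],
    [0, 0, 0.8, 0, 0, 0, 1],
    [0, 0, 0, 0, 0, 0, 1]
  ]
}}

```text
clock: 6.5
tool_pos: [0.5739, -0.1682, 0.1345]
eef_rot: [0.132, 0.991, 0.0, -0.0]
contact_force: [0.3, 0.2, -1.3]
opening: 0.329
finger_force: 55.0
```

{"api": "step_arm", "payload": {
  "steps": [
    [0, 0, 0.3, 0, 0, 0, 1],
    [0, 0, 0.3, 0, 0, 0, 1],
    [0, 0, 0.1, 0, 0, 0, 1]
  ]
}}

```text
clock: 6.88
tool_pos: [0.5745, -0.1684, 0.1286]
eef_rot: [0.132, 0.991, 0.0, 0.001]
contact_force: [-2.0, -0.1, 7.9]
opening: 0.323
finger_force: 55.0
```

{"api": "step_arm", "payload": {
  "steps": [
    [0, 0, 0.15, 0, 0, 0, 1],
    [0, 0, 0.15, 0, 0, 0, 1],
    [0, 0, 0, 0, 0, 0, 1]
  ]
}}

```text
clock: 7.25
tool_pos: [0.575, -0.1684, 0.1265]
eef_rot: [0.132, 0.991, -0.0, 0.001]
contact_force: [-2.1, 1.5, 11.8]
opening: 0.321
finger_force: 54.9
```

{"api": "step_arm", "payload": {
  "steps": [
    [0, 0, 0.15, 0, 0, 0, 1],
    [0, 0, 0.1, 0, 0, 0, 1],
    [0, 0, 0, 0, 0, 0, 1]
  ]
}}

```text
clock: 7.62
tool_pos: [0.5764, -0.1687, 0.1263]
eef_rot: [0.132, 0.991, -0.0, 0.003]
contact_force: [-3.7, 1.3, 26.2]
opening: 0.329
finger_force: 54.9
```

The force rises to 26 N with no further travel, so the pin is on its hard stop. I'll lift and go back.

{"api": "step_arm", "payload": {
  "steps": [
    [0, 0, -0.6, 0, 0, 0, 1],
    [0, 0, -2, 0, 0, 0, 1],
    [0, 0, -2.5, 0, 0, 0, 1],
    [2, 1.9, 0, 0, 0, 0, 1],
    [2.7, 2.6, 0, 0, 0, 0, 1],
    [2.7, 2.6, 0, 0, 0, 0, 1],
    [2.7, 2.6, 0, 0, 0, 0, 1],
    [2.7, 2.6, 0, 0, 0, 0, 1]
  ]
}}

```text
clock: 8.62
tool_pos: [0.4817, -0.0155, 0.1727]
eef_rot: [0.132, 0.991, 0.0, -0.0]
contact_force: [0.3, 0.0, -4.0]
opening: 0.328
finger_force: 55.0
```

{"api": "step_arm", "payload": {
  "steps": [
    [2, 1.8, 0, 0, 0, 0, 1],
    [1.5, 1.3, 0, 0, 0, 0, 1],
    [0, 0, 0, 0, 0, 0, 1]
  ]
}}

```text
clock: 9.0
tool_pos: [0.456, 0.0238, 0.1729]
eef_rot: [0.13, 0.991, 0.0, -0.001]
contact_force: [0.6, 0.3, -3.2]
opening: 0.328
finger_force: 55.0
```

```bash
python3 -c "
from h import *
st();s=snap('side','side3');to((.456,.0235,.0827))
i=cv2.imread('pics/side3.png')
c=lambda i,u,v:cv2.resize(i[v-30:v+30,u-40:u+40],(400,300),interpolation=cv2.INTER_CUBIC)
cv2.imwrite('pics/m3.png',np.hstack([c(i,341,255),c(i,246,200)]))
for z in(.044,.047):print(proj(s,(.573,-.169,z)))"
```

```text
9.0 [0.456  0.0238 0.1729] [[-0.966, 0.259, -0.001], [0.259, 0.966, 0.0], [0.001, 0.0, -1.0]] [ 0.01  0.57 -0.25  2.11  0.29  0.49  0.85] [ 0.6  0.3 -3.2] 0.3276810812323986
tool cm [0.11 0.06 9.03]
(np.float64(339.35041438275005), np.float64(254.40693944456507))
(np.float64(339.52243997063965), np.float64(253.34083523031893))
```

View pics/m3.png

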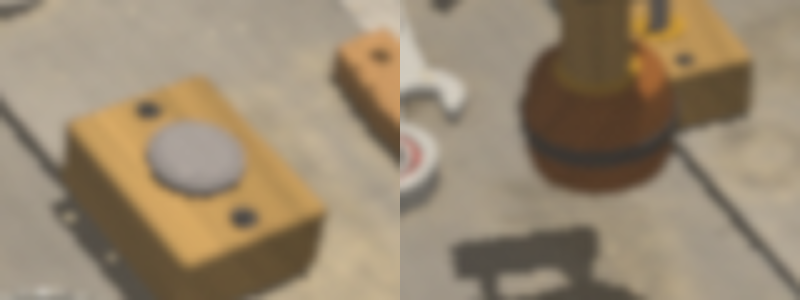

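The crop shows the cap flat on its block at about (340,256), with no stem visible, so it is home. The mallet hangs upright in the grip. I'll set it down.

{"api": "step_arm", "payload": {
  "steps": [
    [0, 0, 2, 0, 0, 0, 1],
    [0, 0, 2.5, 0, 0, 0, 1],
    [0, 0, 2, 0, 0, 0, 1],
    [0, 0, 1.3, 0, 0, 0, 1],
    [0, 0, 0.8, 0, 0, 0, 1],
    [0, 0, 0.2, 0, 0, 0, 1],
    [0, 0, 0.1, 0, 0, 0, 1],
    [0, 0, 0, 0, 0, 0, 1]
  ]
}}

```text
clock: 10.05
tool_pos: [0.4572, 0.0227, 0.0846]
eef_rot: [0.132, 0.991, 0.0, 0.0]
contact_force: [-0.2, 0.2, -4.3]
opening: 0.327
finger_force: 55.0
```

{"api": "step_arm", "payload": {
  "steps": [
    [0, 0, 0.1, 0, 0, 0, 1],
    [0, 0, 0.1, 0, 0, 0, 1],
    [0, 0, 0, 0, 0, 0, 1]
  ]
}}

```text
clock: 10.42
tool_pos: [0.4572, 0.0229, 0.0826]
eef_rot: [0.132, 0.991, 0.0, 0.0]
contact_force: [-0.1, 0.5, 3.2]
opening: 0.324
finger_force: 54.9
```

Force is now +3.2 N (it was -3.4 N while hanging), so the face is on the table. I'll release gently.

{"api": "step_arm", "payload": {
  "steps": [
    [0, 0, 0, 0, 0, 0, 0.2],
    [0, 0, 0, 0, 0, 0, 0],
    [0, 0, 0, 0, 0, 0, -0.5],
    [0, 0, 0, 0, 0, 0, -1],
    [0, 0, 0, 0, 0, 0, -1],
    [0, 0, 0, 0, 0, 0, -1],
    [0, 0, 0, 0, 0, 0, -1]
  ]
}}

```text
clock: 11.3
tool_pos: [0.4568, 0.0227, 0.0822]
eef_rot: [0.132, 0.991, 0.0, -0.0]
contact_force: [-0.1, 0.4, -0.5]
opening: 0.992
finger_force: 0.0
```

{"api": "step_arm", "payload": {
  "steps": [
    [0, 0, -1, 0, 0, 0, -1],
    [0, 0, -2.5, 0, 0, 0, -1],
    [0, 0, -3, 0, 0, 0, -1],
    [0, 0, -3, 0, 0, 0, -1],
    [0, 0, -3, 0, 0, 0, -1],
    [0, 0, -2, 0, 0, 0, -1],
    [0, 0, 0, 0, 0, 0, -1]
  ]
}}

```text
clock: 12.18
tool_pos: [0.4576, 0.0227, 0.2288]
eef_rot: [0.132, 0.991, 0.0, 0.002]
contact_force: [0.3, 0.0, -0.3]
opening: 0.997
finger_force: 0.0
```

```bash
python3 -c "
from h import *
st();snap('side','side4')"
```

```text
12.175 [0.4576 0.0227 0.2288] [[-0.965, 0.262, 0.004], [0.262, 0.965, 0.0], [-0.003, 0.001, -1.0]] [ 0.06  0.48 -0.31  2.04  0.24  0.65  0.9 ] [ 0.3  0.  -0.3] 0.9970726594431987
```

View pics/side4.png

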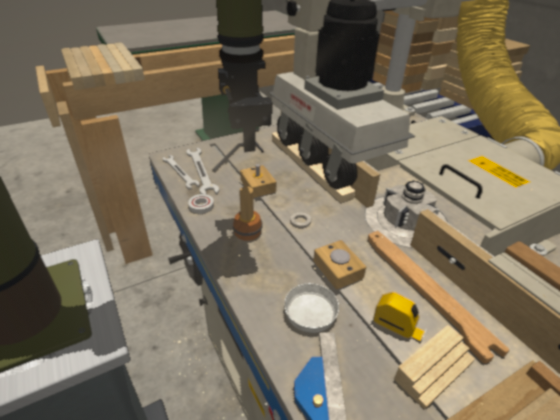

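The side view shows the mallet standing upright at (247,215), the cap home at (340,256), and the slim pin still up at (257,172). The gripper is clear of everything.

```bash
python3 -c "
from plant import r
print(r.finish_job())"
```

```text
the job is handed in; nothing more can be done
None
```

I drove the capped pin fully home with the mallet, left the slim pin standing, stood the mallet back on its striking face, and handed the job in at about 12 s.

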